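Press the locating pins of a tile mould home, crosswise

TASK

Lock the flat metal mould by pressing its four metal pins straight down, each fully home with its head resting on the cover plate before you push the next: first the pin with the large square head, then the one diagonally opposite it, then the other two, one after the other, in either order. Only press: do not pull any pin up, and leave the mallet, screwdriver, dish and jar where they are.

Things in the scene. Friction and masses are not known exactly. Their poses are not given: they have to be found in the camera images.
- mould: Flat metal mould, fixed to the bench at any yaw: bright base plate 170 x 170 x 16 mm under a dark steel cover plate 140 x 140 x 14 mm (upper face 30 mm above the bench). A hexagonal brass bush in its middle, 34 mm wide, 10 mm high, is not a pin. Four pins stand in the corners, 50 mm from the centre along x and y, heads 10 to 14 mm above the cover. Origin: centre of underside; z up.
- pin_square (a joint): Plain bright metal pin with a square head, 34 x 34 mm and 8 mm thick, clearly larger than the other three, at the corner x = +50, y = +50 mm of the mould's frame. Value: m pressed; starts at 0 to 0.004; home at 0.014, a hard stop, head resting on the cover. Slides straight down; about 6 N moves it; no spring, stays where left.
- pin_square_top (a point): Centre of the top face of the head of pin_square: 52 mm above the bench at joint value 0 and 38 mm above it when home.
- pin_diagonal (a joint): Plain bright metal pin with a round head 24 mm in diameter and 8 mm thick, at the corner diagonally opposite the square-headed pin (x = -50, y = -50 mm of the mould's frame). Value: m pressed; starts at 0 to 0.004; home at 0.014, a hard stop, head resting on the cover. Slides straight down; about 6 N moves it; no spring, stays where left.
- pin_diagonal_top (a point): Centre of the top face of the head of pin_diagonal: 52 mm above the bench at joint value 0 and 38 mm above it when home.
- pin_left (a joint): Plain bright metal pin with a round head 24 mm in diameter and 8 mm thick, at the corner x = -50, y = +50 mm of the mould's frame. Value: m pressed; starts at 0 to 0.004; home at 0.014, a hard stop, head resting on the cover. Slides straight down; about 6 N moves it; no spring, stays where left.
- pin_left_top (a point): Centre of the top face of the head of pin_left: 52 mm above the bench at joint value 0 and 38 mm above it when home.
- pin_right (a joint): Plain bright metal pin with a round head 24 mm in diameter and 8 mm thick, at the corner x = +50, y = -50 mm of the mould's frame. Value: m pressed; starts at 0 to 0.004; home at 0.014, a hard stop, head resting on the cover. Slides straight down; about 6 N moves it; no spring, stays where left.
- pin_right_top (a point): Centre of the top face of the head of pin_right: 52 mm above the bench at joint value 0 and 38 mm above it when home.
- mallet: Loose wooden mallet lying near the mould, 240 mm long, head 110 mm wide and 48 mm high with one black rubber face; not to be disturbed. Origin under it on the bench, 50 mm from the head's centre towards the handle; x points along the handle to the head.
- screwdriver: Loose screwdriver lying near the mould, 215 mm long and 30 mm high, blue handle with red collar; not to be disturbed. Origin on the bench where the shaft leaves the handle; x points to the tip.
- dish: Loose shallow steel dish near the mould, 130 mm in diameter and 20 mm high; not to be disturbed. Origin: centre of its underside.
- jar: Loose closed clear jar with a white cap standing near the mould, 60 mm in diameter and 80 mm high; not to be disturbed. Origin: centre of its underside.
Not all that is in view belongs to the job. There is more than one size of the mould; the one meant has the size given above.

How it is judged:
By the outcome, as a careful person would: the job done as asked, in the order asked, and still so for the second after the job is handed in, with the robot touching nothing.
It also fails if it takes over 42 s, if anything falls off the work surface, if the arm or the gripper's body presses on something with over 40 N, if the wrist force passes 120 N, or if a joint passes its speed limit or range.

ROBOT

A 6-joint arm with a two-finger parallel gripper is mounted at the origin on the work surface. World frame = base frame: x ahead of the robot, y to its left, z up, the work surface at z = 0. Lengths are in m, angles in rad, forces in N, time in s.
With the tool pointing down it reaches from about 0.3 to 0.875 m from the base axis. Payload 6.4 kg.
Tool frame: the origin (TCP) lies midway between the tips of the shut fingers; the grasp point (between the pads) lies 19 mm behind it; z points along the fingers, y is the line along which they close (so a half turn about z gives the same grasp; the last joint's range is limited). The gripper opens to 85 mm and grips with 20 to 120 N. Pads are 22 mm wide; open, the fingers measure 114 mm over their backs; the gripper's body (76 mm by 85 mm) begins 54 mm behind the grasp point. The pads swing forward as they close: fully open they stand 13 mm farther back than shut.
Start: joints at [-1.31, 0.181, 1.607, -0, 1.354, -0.206], TCP at [0.259, -0.513, 0.201] pointing down, gripper open.
Joint ranges: [-2.99, 2.99], [-0.89, 2.07], [0.3, 2.58], [-1.14, 4.28], [0, 2.63], [-3.12, 3.12]. Speed limits (rad/s): [2.57, 2.57, 3.01, 3.14, 3.14, 3.14].

INTERFACE

Orientations are given as a unit quaternion [w, x, y, z].
In Python, from bench import sensors, vision, ctrl gives the robot as it stands.
- The arm moves only by the tool carry_out, never from a script. Its argument "deltas" is text: rows parted by semicolons, each of 7 numbers parted by spaces: the shift along the tool's x, y, z in mm, then the turn, a rotation vector about the tool's x, y, z in rad, then the closure, from 0 (fully open) to 1 (shut). In form: tx ty tz ax ay az claw; .... A call has 1 to 12 rows; each row is the pose to reach, as a shift and turn from the pose commanded when the call began, along the tool's axes at that moment; what a row does not reach only later rows make up. A row lasts 1/8 s, in which the tool goes at most 62.5 mm and 10.7 degrees, less where a joint would pass 70% of its speed; a pose out of reach is approached as far as the arm can. A call with a gripper value outside its range is refused whole. The fingers move at their own pace and stop on an object; the grip force is fixed at half the most. Time passes only in rows, so rows that repeat a pose let the fingers close. It gives the time, the measured TCP pose, the force, the opening and the grip force at its end, in the units of the state.
- sensors.get_obs(): the state, without advancing time (a new reading comes with each control period).
- vision.camera(name): name is "scene" or "side" or "wrist"; returns the picture (480x640x3 uint8, blue, green, red); there is no depth.
- vision.camera_model(name): a dict with "K" (3x3 intrinsics, pixels), "extrinsics" (4x4, takes a point from world to camera coordinates); the wrist camera has in their place "hand_eye" (4x4, takes a point from camera to tool coordinates, whose origin is the TCP and whose axes are the flange's). Camera axes: x right, y down, z forward; pixel columns grow to the right and rows downward; lengths in m; the calibration is good to about 2 mm. A picture is of the moment at which its call begins: read the wrist's pose just before it. camera_model takes no time and is no camera call.
- ctrl.hand_in(): hands the job in; it is judged then, once.
The state is a dict: "time_s": time; "q": joint angles; "dq": joint speeds; "joint_efforts": joint torques, N m; "eef_pos": TCP position; "eef_rot": TCP orientation; "wrist_force": force on the tool from outside, world axes, zero at the start; "torque": the same for the moment, N m; "opening": opening from 0.0 (shut) to 1.0 (fully open); "grasp_force": force on a finger pad.
Only numpy, scipy, OpenCV 4.12 (cv2) and the standard library are available. Lean on these libraries where they do the work, as an engineer would, in place of code of your own. Each camera call takes 0.05 s, during which the arm holds its last target. There are 200 camera calls.

## Working session

There is one attempt and no reset: what is moved stays moved. The work goes in short steps, Python scripts to look and compute and a tool call to move; the robot and the scene stay as the last step left them, time stands still between calls to the robot, and variables do not carry over. Pictures are saved under pics/ and viewed, at most 10 in all, crops included, and the job is handed in when it is done.

Besides the shell and the picture viewer there is one more tool, called by a JSON object that holds its "method" and its "body", one argument or row to a line. carry_out: Moves the arm, as the interface text tells. Its arguments: {"type":"object","properties":{"deltas":{"type":"string"}},"required":["deltas"]}

```bash
mkdir -p pics
python3 - <<'E'
from bench import sensors, vision
import cv2,numpy as np
a=vision.camera("scene");b=vision.camera("side")
cv2.imwrite("pics/scene.png",a);cv2.imwrite("pics/side.png",b)
np.set_printoptions(precision=4,suppress=True)
for n in("scene","side","wrist"):print(n,vision.camera_model(n))
print(sensors.get_obs())
E
```

```text
scene {'K': array([[465.7972,   0.    , 317.9579],
       [  0.    , 465.7972, 236.1145],
       [  0.    ,   0.    ,   1.    ]]), 'extrinsics': array([[ 0.6118,  0.7908,  0.0199, -0.3879],
       [ 0.4276, -0.3095, -0.8493, -0.1533],
       [-0.6655,  0.5281, -0.5275,  1.0402],
       [ 0.    ,  0.    ,  0.    ,  1.    ]])}
side {'K': array([[507.2583,   0.    , 317.0148],
       [  0.    , 507.2583, 234.6414],
       [  0.    ,   0.    ,   1.    ]]), 'extrinsics': array([[-0.9982, -0.0598, -0.0106,  0.5535],
       [-0.0307,  0.6473, -0.7616,  0.047 ],
       [ 0.0524, -0.7599, -0.648 ,  0.8802],
       [ 0.    ,  0.    ,  0.    ,  1.    ]])}
wrist {'K': array([[361.9109,   0.    , 320.1562],
       [  0.    , 361.9109, 235.5809],
       [  0.    ,   0.    ,   1.    ]]), 'hand_eye': array([[-0.0007, -0.9559, -0.2938,  0.075 ],
       [ 1.    , -0.0008,  0.0001,  0.0005],
       [-0.0004, -0.2938,  0.9559, -0.172 ],
       [ 0.    ,  0.    ,  0.    ,  1.    ]])}
{'time_s': 0.1, 'q': array([-1.3103,  0.1814,  1.6079, -0.    ,  1.3538, -0.2063]), 'dq': array([ 0.0012, -0.0011, -0.0016,  0.0007, -0.0018,  0.0001]), 'joint_efforts': array([  0.0005, -44.5875, -35.2241,  -0.0003,   0.0041,  -0.    ]), 'eef_pos': array([ 0.2586, -0.5129,  0.1999]), 'eef_rot': array([-0.0008,  0.9729,  0.2313, -0.    ]), 'wrist_force': array([ 0.1866, -0.0088, -0.5702]), 'torque': array([-0.007 , -0.0115, -0.0459]), 'grasp_force': 0.0, 'opening': 1.0016079662073578}
```

View pics/scene.png

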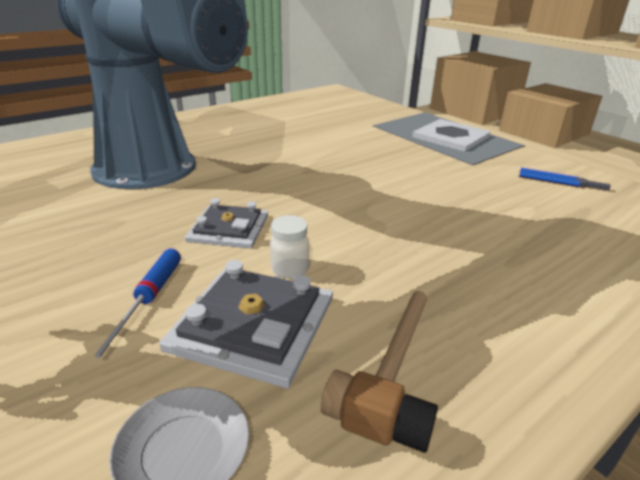

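View pics/side.png

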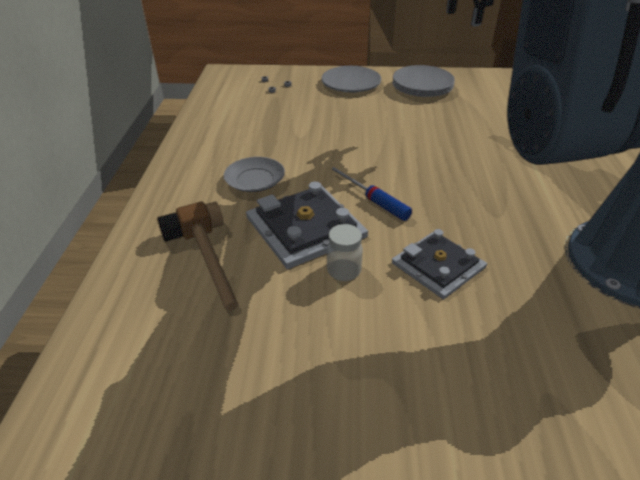

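The large mould is at scene (251,320) and side (305,222). It could be confused with the small mould at scene (228,222) and the mat mould at (452,133). In the large one the square head is at scene (271,334), the opposite pin at (234,269), and the other two at (197,316) and (302,285). I'll fit its pose and check its size.

```bash
cat > h.py <<'E'
from bench import sensors, vision
import cv2,numpy as np
from scipy.optimize import least_squares
from scipy.spatial.transform import Rotation as R
np.set_printoptions(precision=4,suppress=True)
M=np.array([[50,50],[-50,-50],[-50,50],[50,-50]])/1000
def proj(n,P):
    m=vision.camera_model(n);c=P@m["extrinsics"][:3,:3].T+m["extrinsics"][:3,3]
    u=c@m["K"].T;return u[:,:2]/u[:,2:]
def pins(x,y,yaw,z,s=1):
    c,n=np.cos(yaw),np.sin(yaw)
    return np.c_[s*M@np.array([[c,n],[-n,c]])+[x,y],np.full(4,z)]
E
python3 - <<'E'
from h import *
# square, diagonal, and two others (both assignments)
S=np.array([[272,328],[234,267],[197,312],[302,282]])
D=np.array([[269,203],[343,213],[316,187],[294,230]])
for o in([0,1,2,3],[0,1,3,2]):
    f=lambda p:np.r_[(proj("scene",pins(*p[:3],.048,p[3]))-S[o]).ravel(),(proj("side",pins(*p[:3],.048,p[3]))-D[o]).ravel()]
    for y in(0,2,4):
        r=least_squares(f,[.5,0,y,1]);print(o,r.x,r.cost)
im=cv2.imread("pics/scene.png")[180:390,150:350];cv2.imwrite("pics/c1.png",cv2.resize(im,None,fx=2.8,fy=2.8,interpolation=cv2.INTER_CUBIC))
E
```

```text
[0, 1, 2, 3] [ 0.5814 -0.0674  1.0827  0.2848] 5748.036801063639
[0, 1, 2, 3] [ 0.5814 -0.0674  1.0827  0.2848] 5748.036801139291
[0, 1, 2, 3] [ 0.5814 -0.0674  4.2242 -0.2848] 5748.0368010646835
[0, 1, 3, 2] [ 0.5803 -0.0667 -0.9775  0.9843] 7.715587602744185
[0, 1, 3, 2] [ 0.5803 -0.0667  2.1641 -0.9843] 7.715587602744849
[0, 1, 3, 2] [ 0.5803 -0.0667  5.3057  0.9843] 7.7155876027441295
```

View pics/c1.png

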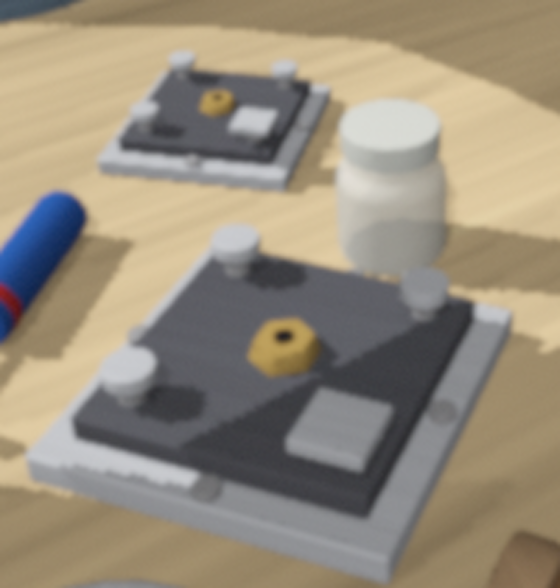

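The fit gives scale 0.98, so this is the right mould: centre (0.580, -0.067), yaw -0.978. I'll move above it with the fingers shut.

{"method": "carry_out", "body": {
  "deltas": "45 -23 0 0 0 0 1; 90 -46 0 0 0 0 1; 135 -70 0 0 0 0 1; 180 -93 0 0 0 0 1; 225 -117 0 0 0 0 1; 270 -140 0 0 0 0 1; 315 -164 0 0 0 0 1; 360 -187 0 0 0 0 1; 405 -210 0 0 0 0 1; 450 -234 0 0 0 0 1; 488 -253 0 0 0 0 1; 488 -253 0 0 0 0 1"
}}

```text
time_s: 1.6
eef_pos: [0.5815, -0.0654, 0.2001]
eef_rot: [-0.0, 0.972, 0.233, -0.0]
wrist_force: [-0.5, -0.3, -0.4]
opening: 0.002
grasp_force: 0.0
```

Run:
```python
from h import *
o=sensors.get_obs();a=vision.camera("wrist");cv2.imwrite("pics/w1.png",a)
w,x,y,z=o["eef_rot"];Rt=R.from_quat([x,y,z,w]).as_matrix();print(o["time_s"],o["eef_pos"],o["opening"],o["wrist_force"]);print(Rt)
m=vision.camera_model("wrist");H=m["hand_eye"]
P=pins(.5803,-.0667,-.9775,.05);print(P)
c=((P-o["eef_pos"])@Rt-H[:3,3])@H[:3,:3];u=c@m["K"].T;print(u[:,:2]/u[:,2:])
```

```text
1.6 [ 0.5815 -0.0654  0.2001] 0.0024683998766430316 [-0.524  -0.337  -0.3891]
[[ 0.8912  0.4536 -0.0007]
 [ 0.4536 -0.8912  0.0007]
 [-0.0003 -0.0009 -1.    ]]
[[ 0.6497 -0.0802  0.05  ]
 [ 0.5109 -0.0532  0.05  ]
 [ 0.5938  0.0027  0.05  ]
 [ 0.5668 -0.1361  0.05  ]]
[[370.5269 149.4793]
 [275.0155 268.8721]
 [256.8598 163.8441]
 [379.2104 256.8526]]
```

View pics/w1.png

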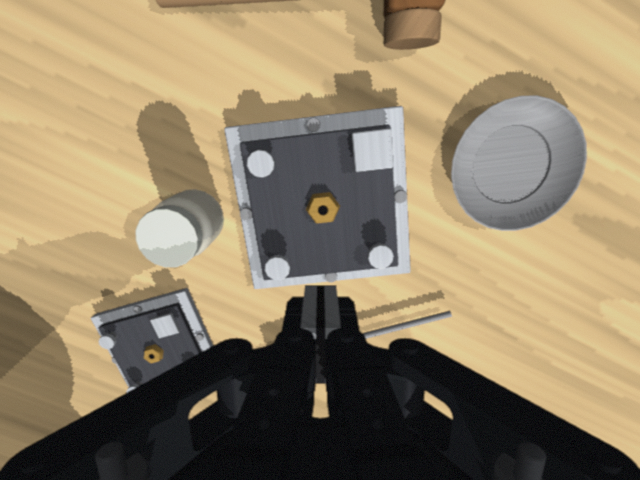

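The wrist view confirms the fit: square (372,150), diagonal (277,268), and the other two at (260,164) and (381,257), all within about 2 mm of prediction. Now I'll press the square pin.

{"method": "carry_out", "body": {
  "deltas": "54 45 0 0 0 0 1; 54 45 50 0 0 0 1; 54 45 100 0 0 0 1; 54 45 135 0 0 0 1; 54 45 145 0 0 0 1; 54 45 149 0 0 0 1; 54 45 152 0 0 0 1; 54 45 154 0 0 0 1; 54 45 156 0 0 0 1; 54 45 158 0 0 0 1; 54 45 160 0 0 0 1; 54 45 160 0 0 0 1"
}}

```text
time_s: 3.15
eef_pos: [0.649, -0.0837, 0.0404]
eef_rot: [-0.0, 0.973, 0.231, -0.0]
wrist_force: [-0.3, 0.4, 0.9]
opening: -0.001
grasp_force: 0.0
```

{"method": "carry_out", "body": {
  "deltas": "0 0 1 0 0 0 1; 0 0 2 0 0 0 1; 0 0 2.5 0 0 0 1; 0 0 3 0 0 0 1"
}}

```text
time_s: 3.65
eef_pos: [0.6492, -0.0839, 0.0377]
eef_rot: [0.0, 0.973, 0.231, 0.0]
wrist_force: [0.3, 0.9, -0.5]
opening: 0.003
grasp_force: 0.0
```

Run:
```python
from h import *
print(sensors.get_obs()["wrist_force"])
a=vision.camera("wrist")[200:430,180:460];b=vision.camera("side")[140:260,200:400]
cv2.imwrite("pics/w2.png",np.hstack([cv2.resize(a,(438,360)),cv2.resize(b,(360,360))[:,:]]))
```

```text
[ 0.2956  0.8962 -0.5441]
```

View pics/w2.png

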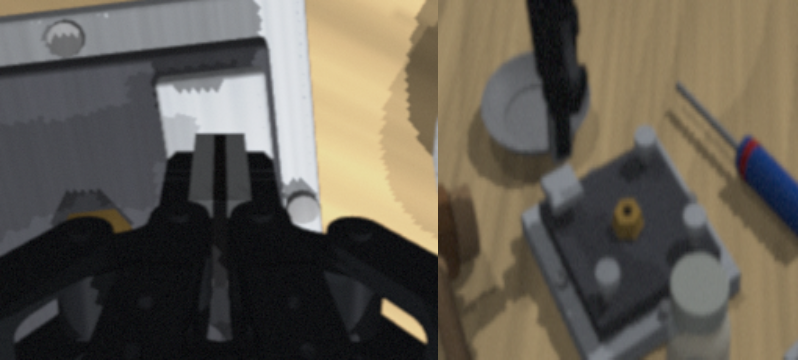

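Run:
```python
from h import *
o=sensors.get_obs();e=o["eef_pos"];print(e)
sq=np.array([.649,-.084])
for n in("side","scene"):
    P=np.array([e,e+[0,0,.01],e+[0,0,.02],[*sq,.052],[*sq,.038]]);print(n,proj(n,P))
b=vision.camera("side");s=vision.camera("scene")
cv2.imwrite("pics/s2.png",np.hstack([cv2.resize(b[160:240,230:310],(400,400),interpolation=2),cv2.resize(s[270:370,220:320],(400,400),interpolation=2)]))
```

```text
[ 0.6492 -0.0838  0.0376]
side [[269.1882 204.9512]
 [268.8044 200.6685]
 [268.4153 196.3267]
 [268.7336 198.7167]
 [269.2716 204.7318]]
scene [[269.7481 337.3632]
 [269.448  331.0123]
 [269.1421 324.5358]
 [269.0999 328.1831]
 [269.5248 337.116 ]]
```

View pics/s2.png

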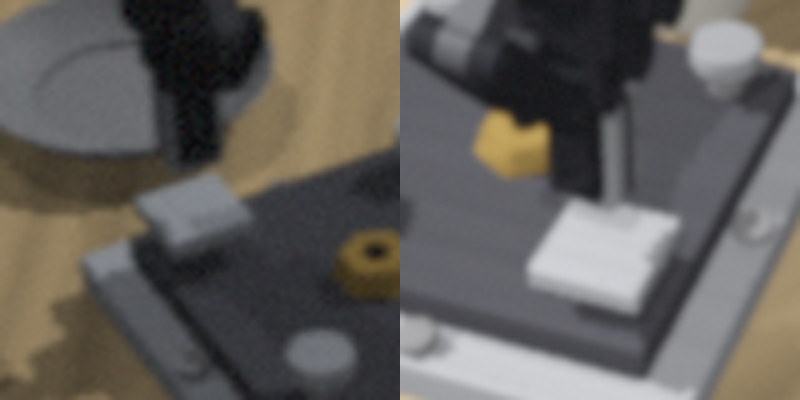

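Both views show the real fingertip about 26 mm above the reported TCP, so the tip is still clear of the square head (side 268,193; scene 272,321). Sideways alignment is fine. I'll go on down, guided by force.

{"method": "carry_out", "body": {
  "deltas": "0 0 2 0 0 0 1; 0 0 4 0 0 0 1; 0 0 6 0 0 0 1; 0 0 8 0 0 0 1; 0 0 10 0 0 0 1; 0 0 12 0 0 0 1; 0 0 14 0 0 0 1"
}}

```text
time_s: 4.72
eef_pos: [0.6492, -0.0838, 0.0235]
eef_rot: [-0.0, 0.973, 0.231, -0.0]
wrist_force: [0.2, 0.6, -0.8]
opening: 0.001
grasp_force: 0.0
```

{"method": "carry_out", "body": {
  "deltas": "0 0 1 0 0 0 1; 0 0 2 0 0 0 1; 0 0 3 0 0 0 1; 0 0 4 0 0 0 1; 0 0 5 0 0 0 1; 0 0 6 0 0 0 1"
}}

```text
time_s: 5.48
eef_pos: [0.6492, -0.0838, 0.0176]
eef_rot: [-0.0, 0.973, 0.231, 0.0]
wrist_force: [-0.2, -0.5, -0.2]
opening: -0.002
grasp_force: 0.0
```

Run:
```python
from h import *
b=vision.camera("side");s=vision.camera("scene");print(sensors.get_obs()["wrist_force"])
cv2.imwrite("pics/s3.png",np.hstack([cv2.resize(b[160:240,230:310],(400,400),interpolation=2),cv2.resize(s[270:370,220:320],(400,400),interpolation=2)]))
```

```text
[-0.5132  0.6743  0.3567]
```

View pics/s3.png

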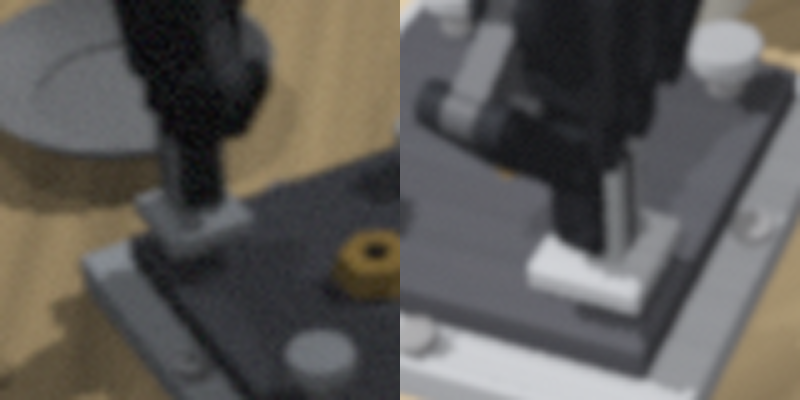

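{"method": "carry_out", "body": {
  "deltas": "0 0 1 0 0 0 1; 0 0 2 0 0 0 1; 0 0 3 0 0 0 1"
}}

```text
time_s: 5.95
eef_pos: [0.6493, -0.0839, 0.0154]
eef_rot: [0.0, 0.973, 0.231, 0.0]
wrist_force: [-3.3, -0.0, 5.9]
opening: -0.001
grasp_force: 2.8
```

{"method": "carry_out", "body": {
  "deltas": "0 0 1 0 0 0 1; 0 0 2 0 0 0 1"
}}

```text
time_s: 6.2
eef_pos: [0.6493, -0.0839, 0.0134]
eef_rot: [0.0, 0.973, 0.231, 0.0]
wrist_force: [-1.7, 1.4, 5.8]
opening: -0.004
grasp_force: 2.8
```

{"method": "carry_out", "body": {
  "deltas": "0 0 1 0 0 0 1; 0 0 2 0 0 0 1; 0 0 3 0 0 0 1; 0 0 4 0 0 0 1"
}}

```text
time_s: 6.7
eef_pos: [0.6493, -0.0839, 0.0094]
eef_rot: [0.0, 0.973, 0.231, 0.0]
wrist_force: [-1.9, -0.2, 5.9]
opening: -0.001
grasp_force: 2.8
```

{"method": "carry_out", "body": {
  "deltas": "0 0 1 0 0 0 1; 0 0 2 0 0 0 1"
}}

```text
time_s: 6.95
eef_pos: [0.6493, -0.0839, 0.0074]
eef_rot: [0.0, 0.973, 0.231, 0.0]
wrist_force: [-3.0, 0.3, 9.0]
opening: -0.001
grasp_force: 4.8
```

{"method": "carry_out", "body": {
  "deltas": "0 0 1 0 0 0 1; 0 0 2 0 0 0 1"
}}

```text
time_s: 7.2
eef_pos: [0.6494, -0.0839, 0.0073]
eef_rot: [0.0, 0.973, 0.231, -0.0]
wrist_force: [-10.0, 2.4, 22.8]
opening: -0.007
grasp_force: 11.2
```

The force rises against a hard stop at reported z 0.0073, so the square pin is home. The gripper sits about 31 mm lower than the tip suggests, so I'll lift and check jar clearance before the next pin.

{"method": "carry_out", "body": {
  "deltas": "0 0 -10 0 0 0 1; 0 0 -50 0 0 0 1; 0 0 -95 0 0 0 1; 0 0 -95 0 0 0 1"
}}

```text
time_s: 7.7
eef_pos: [0.6527, -0.0849, 0.1049]
eef_rot: [0.002, 0.973, 0.231, 0.004]
wrist_force: [-0.3, 0.5, 0.1]
opening: 0.003
grasp_force: 0.0
```

Run:
```python
from h import *
o=sensors.get_obs();print(o["time_s"],o["eef_pos"],o["q"])
x,y,z=.5815,-.0654,.2001
Rt=np.array([[.8912,.4536,0],[.4536,-.8912,0],[0,0,-1]])
m=vision.camera_model("wrist");H=m["hand_eye"]
def ray(u,v,zz):
    d=Rt@H[:3,:3]@np.linalg.solve(m["K"],[u,v,1]);c=np.array([x,y,z])+Rt@H[:3,3];return c+d*(zz-c[2])/d[2]
J=ray(167,238,.08);print("jar",J)
px=dict(sq=(372,150,.049),diag=(277,268,.05),left=(260,164,.05),right=(381,257,.05))
for k,v in px.items():
    p=ray(*v);print(k,p,"now tool delta mm",1000*(Rt.T@(p-o["eef_pos"])),"jar rel tool mm",1000*(Rt.T@(J-p))[:2])
b=vision.camera("side");s=vision.camera("scene");a=vision.camera("wrist")
cv2.imwrite("pics/s4.png",np.hstack([cv2.resize(b[160:240,230:310],(400,400),interpolation=2),cv2.resize(s[270:370,220:320],(400,400),interpolation=2)]))
```

```text
7.7 [ 0.6527 -0.0849  0.1049] [-0.3093  0.446   1.4696  0.0001  1.2169  0.7946]
jar [0.508  0.0419 0.08  ]
sq [ 0.65   -0.0819  0.049 ] now tool delta mm [-0.986  -3.8708 55.8987] jar rel tool mm [ -70.424  -174.7688]
diag [ 0.5127 -0.0547  0.05  ] now tool delta mm [-111.0367  -90.4107   54.8987] jar rel tool mm [ 39.6268 -88.2289]
left [0.595  0.0001 0.05  ] now tool delta mm [ -12.83   -101.8185   54.8987] jar rel tool mm [-58.5799 -76.8211]
right [ 0.5675 -0.1379  0.05  ] now tool delta mm [-99.9001   8.6195  54.8987] jar rel tool mm [  28.4902 -187.2591]
```

View pics/s4.png

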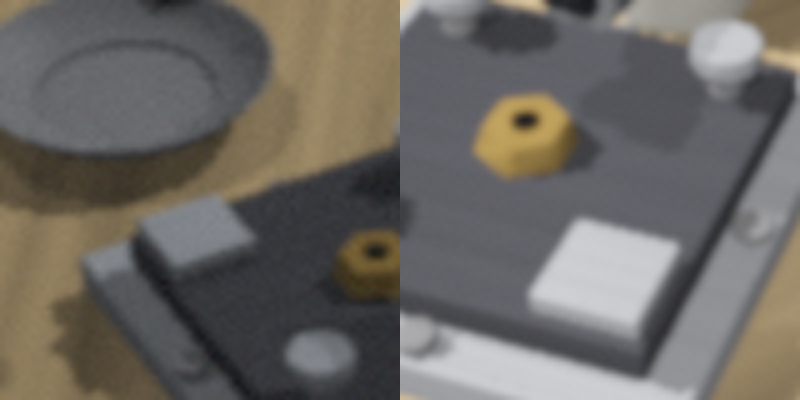

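The square head now lies flat on the cover in both views. The jar's edge is at least 66 mm from every pin, so clearance is fine. Next, above the diagonal pin.

{"method": "carry_out", "body": {
  "deltas": "-36 -29 0 0 0 0 1; -72 -58 0 0 0 0 1; -108 -88 0 0 0 0 1; -108 -88 0 0 0 0 1; -108 -88 0 0 0 0 1"
}}

```text
time_s: 8.48
eef_pos: [0.5133, -0.054, 0.0992]
eef_rot: [-0.0, 0.973, 0.231, -0.0]
wrist_force: [0.1, 0.3, 0.1]
opening: 0.002
grasp_force: 0.0
```

{"method": "carry_out", "body": {
  "deltas": "0 0 45 0 0 0 1; 0 0 70 0 0 0 1; 0 0 76 0 0 0 1; 0 0 78 0 0 0 1; 0 0 80 0 0 0 1; 0 0 82 0 0 0 1; 0 0 84 0 0 0 1; 0 0 86 0 0 0 1; 0 0 88 0 0 0 1; 0 0 90 0 0 0 1"
}}

```text
time_s: 9.72
eef_pos: [0.5144, -0.0543, 0.0111]
eef_rot: [0.001, 0.973, 0.231, 0.001]
wrist_force: [-0.6, 1.3, 5.8]
opening: -0.001
grasp_force: 2.9
```

{"method": "carry_out", "body": {
  "deltas": "0 0 1 0 0 0 1; 0 0 2 0 0 0 1; 0 0 3 0 0 0 1"
}}

```text
time_s: 10.1
eef_pos: [0.5144, -0.0543, 0.0081]
eef_rot: [0.001, 0.973, 0.231, 0.001]
wrist_force: [-0.4, 0.2, 4.9]
opening: -0.004
grasp_force: 2.8
```

{"method": "carry_out", "body": {
  "deltas": "0 0 1 0 0 0 1; 0 0 2 0 0 0 1"
}}

```text
time_s: 10.35
eef_pos: [0.5145, -0.0543, 0.0072]
eef_rot: [0.001, 0.973, 0.231, 0.001]
wrist_force: [-7.6, 1.7, 24.4]
opening: -0.001
grasp_force: 12.2
```

{"method": "carry_out", "body": {
  "deltas": "0 0 1 0 0 0 1; 0 0 1 0 0 0 1"
}}

```text
time_s: 10.6
eef_pos: [0.5146, -0.0544, 0.0072]
eef_rot: [0.001, 0.973, 0.232, 0.001]
wrist_force: [-10.7, 2.8, 27.3]
opening: 0.0
grasp_force: 13.5
```

It stopped at the same height, so the diagonal pin is home. Lift, then move above the left pin.

{"method": "carry_out", "body": {
  "deltas": "0 0 -10 0 0 0 1; 0 0 -50 0 0 0 1; 0 0 -94 0 0 0 1; 32 -4 -94 0 0 0 1; 64 -8 -94 0 0 0 1; 96 -12 -94 0 0 0 1; 96 -12 -94 0 0 0 1; 96 -12 -94 0 0 0 1"
}}

```text
time_s: 11.6
eef_pos: [0.5928, -0.0, 0.0975]
eef_rot: [-0.0, 0.973, 0.231, -0.0]
wrist_force: [-0.8, -1.0, -0.2]
opening: 0.001
grasp_force: 0.0
```

{"method": "carry_out", "body": {
  "deltas": "2 1 40 0 0 0 1; 2 1 68 0 0 0 1; 2 1 74 0 0 0 1; 2 1 76 0 0 0 1; 2 1 78 0 0 0 1; 2 1 80 0 0 0 1; 2 1 82 0 0 0 1; 2 1 84 0 0 0 1; 2 1 86 0 0 0 1; 2 1 88 0 0 0 1; 2 1 90 0 0 0 1"
}}

```text
time_s: 12.98
eef_pos: [0.5966, -0.0001, 0.0089]
eef_rot: [0.0, 0.973, 0.231, 0.001]
wrist_force: [-1.2, -0.1, 5.4]
opening: -0.001
grasp_force: 2.9
```

{"method": "carry_out", "body": {
  "deltas": "0 0 1 0 0 0 1; 0 0 2 0 0 0 1"
}}

```text
time_s: 13.22
eef_pos: [0.5967, -0.0002, 0.0074]
eef_rot: [0.0, 0.973, 0.231, 0.001]
wrist_force: [-5.8, 0.4, 15.4]
opening: 0.001
grasp_force: 7.3
```

{"method": "carry_out", "body": {
  "deltas": "0 0 1 0 0 0 1; 0 0 1.5 0 0 0 1"
}}

```text
time_s: 13.48
eef_pos: [0.5967, -0.0002, 0.0073]
eef_rot: [0.001, 0.973, 0.232, 0.001]
wrist_force: [-8.3, 1.3, 22.0]
opening: 0.001
grasp_force: 11.5
```

The left pin is home. Now to the right pin.

{"method": "carry_out", "body": {
  "deltas": "0 0 -10 0 0 0 1; 0 0 -50 0 0 0 1; 0 0 -94 0 0 0 1; -22 27 -94 0 0 0 1; -44 55 -94 0 0 0 1; -66 82 -94 0 0 0 1; -88 110 -94 0 0 0 1; -88 110 -94 0 0 0 1; -88 110 -94 0 0 0 1"
}}

```text
time_s: 14.6
eef_pos: [0.5667, -0.1373, 0.0982]
eef_rot: [-0.0, 0.973, 0.231, 0.0]
wrist_force: [-0.3, 0.5, -0.3]
opening: -0.001
grasp_force: 0.0
```

{"method": "carry_out", "body": {
  "deltas": "0 0 40 0 0 0 1; 0 0 68 0 0 0 1; 0 0 74 0 0 0 1; 0 0 76 0 0 0 1; 0 0 78 0 0 0 1; 0 0 80 0 0 0 1; 0 0 82 0 0 0 1; 0 0 84 0 0 0 1; 0 0 86 0 0 0 1; 0 0 88 0 0 0 1; 0 0 90 0 0 0 1"
}}

```text
time_s: 15.98
eef_pos: [0.5674, -0.138, 0.0093]
eef_rot: [0.0, 0.973, 0.231, 0.001]
wrist_force: [-0.9, 1.6, 5.9]
opening: -0.005
grasp_force: 2.9
```

{"method": "carry_out", "body": {
  "deltas": "0 0 1 0 0 0 1; 0 0 2 0 0 0 1; 0 0 3 0 0 0 1"
}}

```text
time_s: 16.35
eef_pos: [0.5675, -0.1381, 0.0073]
eef_rot: [0.0, 0.973, 0.231, 0.001]
wrist_force: [-6.6, 3.0, 19.5]
opening: 0.003
grasp_force: 9.9
```

{"method": "carry_out", "body": {
  "deltas": "0 0 0.5 0 0 0 1; 0 0 1 0 0 0 1"
}}

```text
time_s: 16.6
eef_pos: [0.5676, -0.1381, 0.0073]
eef_rot: [0.0, 0.973, 0.231, 0.001]
wrist_force: [-8.3, 3.8, 24.8]
opening: -0.003
grasp_force: 12.3
```

{"method": "carry_out", "body": {
  "deltas": "0 0 -10 0 0 0 1; 0 0 -50 0 0 0 1; 0 0 -110 0 0 0 1; 0 0 -160 0 0 0 1; 0 0 -190 0 0 0 1; 20 -50 -190 0 0 0 1; 20 -50 -190 0 0 0 1; 20 -50 -190 0 0 0 1"
}}

```text
time_s: 17.6
eef_pos: [0.5619, -0.0842, 0.1941]
eef_rot: [0.0, 0.973, 0.232, -0.0]
wrist_force: [-0.3, -0.0, 0.5]
opening: 0.001
grasp_force: 0.0
```

Run:
```python
from h import *
s=vision.camera("scene");a=vision.camera("wrist")
cv2.imwrite("pics/f.png",np.hstack([cv2.resize(s[200:400,120:320],(400,400),interpolation=2),cv2.resize(a[80:320,200:440],(400,400),interpolation=2)]))
```

```text
(no output)
```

View pics/f.png

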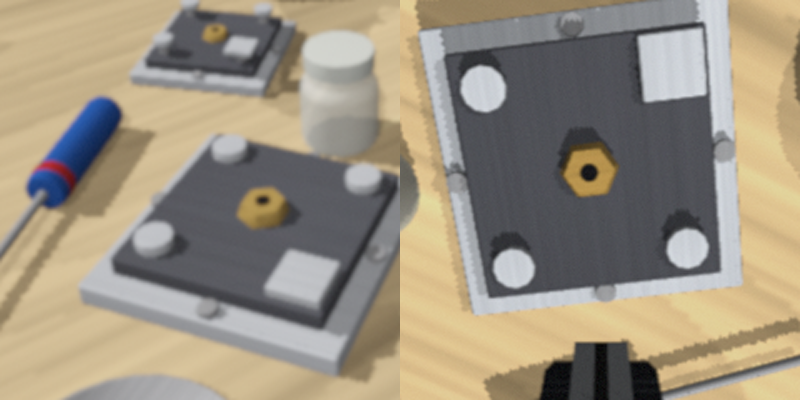

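All four heads rest on the cover, the gripper is clear, and the jar, screwdriver and dish look undisturbed. Handing in.

```bash
python3 -c "
from bench import ctrl
print(ctrl.hand_in())"
```

```text
the job is handed in; nothing more can be done
None
```

All four pins are pressed home in the order asked (square, diagonal, left, right), each to its hard stop; I handed the job in at about 18 s, and no verdict came back.

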